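Open the knock guard and draw out the pressed swatches

TASK

The pressing time is up. Unlatch the guard's gate (its thumb lever lifts the gravity latch bar out of the catch), swing the gate wide open, square to the guard's front or beyond, and draw the sample tray right out to its stop, with the weight still standing on the swatches. It is all light work: never press, pull or squeeze anything with more than 20 N at the fingers, so hook with closed fingers rather than grip, and leave the other things on the bench where they are.

Things in the scene. Friction and masses are not known exactly. Their poses are not given: they have to be found in the camera images.
- guard: Open-topped knock guard fixed to the worktop: grey base plate 212 x 206 x 12 mm, four bright square posts 122 mm high, clear side and back walls, the gate in its front. Origin: centre of the base's underside. x points from the gate to the back wall, y to the left as one faces the gate, z up.
- gate_hinge (a point): Point of the guard on the gate's vertical hinge line (front right post), at worktop height; axes as the guard's. Gate frame: origin here, the guard's axes when shut, turning with the gate; in it the gate is x -8 to +6, y 3 to 159.5, z 22 to 116 mm. All heights (z) of gate parts hold for the middle of its slotted hinges: gate, lever, pull and catch hang up to 6 mm higher or lower, unmeasured.
- gate (a joint): Opening angle of the gate, rad: 0 shut, grows as the free (left) edge swings out towards the robot, 1.57 square to the front, stop at 1.85. It turns stiffly (about 0.22 N m, some 2 N at the pull) and stays where it is left.
- gate_pull (a point): Nominal place on the shut gate of the middle of its bow pull: a level 10 mm round bar at gate-frame x -58, z 104 mm, y 81 to 147 mm, bent back to the gate at both ends. Between bar and gate is a clear pocket 45 mm deep (x) and 62 mm long (y), open above: closed fingertips go down in it onto the thumb lever's pad and, from inside it, pull on the bar.
- thumb_pivot (a point): Nominal place of the thumb lever's pivot, gate-frame x -9, y 114, z 80 mm. Its steel pad, 26 mm wide, reaches into the pocket to x -51. Flat fingertips about x -38 meet it at z 83 to 91 mm (free play), lift the latch bar (dark, 8 x 14 mm, behind the gate; 1 to 3 N felt) and bring the pad home near z 76 mm on a rubber buffer (about 10 N/mm there), felt as 5 to 8 N. Let go, bar and lever fall back.
- latch_catch_place (a point): Middle of the catch on the left post, nominal: a saddle with an 8 mm nose in front of the bar's free end. It stands with the gate's height, and up to 2 mm higher or lower than that: the bar clears the nose only in the last 1 to 3 mm of the pad's way to its buffer, and always with the pad home. It is past the catch once the gate is open by 0.2 rad; the pad may then rise.
- tray (a joint): Travel of the sample tray, m: 0 fully in, 0.100 at its front stop; it slides out towards the gate with about 2 N of drag and stays where it is left. The shut gate bars its way.
- tray_bow (a point): Middle of the tray's upright bow handle: an 8 mm round bar along the guard's y, 60 mm long, on two legs, its centre 64 mm above the worktop and, with the tray in, 48 mm behind the gate's middle plane (guard-frame x -52 mm). Behind it there is at least 45 mm of free room before the swatches and the weight; the tray's floor is 21 mm above the worktop.
- swatches: Stack of cut cloth swatches, 63 mm (guard x) by 82 mm by 15 mm high, lying loose on the tray. Origin: centre of its underside.
- weight: Grey cylindrical 500 g test weight with a knob, 52 mm in diameter, 46 mm high, standing loose on the swatches. Origin: centre of its underside, z up its axis.
- stopwatch: Bystander: round stopwatch, 59 x 54 x 17 mm, lying right of the guard. Origin: centre of its underside.
- weight_b: Bystander: grey 200 g weight, 42 mm in diameter, 36 mm high, in front of the guard on the left. Origin: centre of its underside.
- weight_c: Bystander: brass-coloured 100 g weight, 34 mm in diameter, 33 mm high, in front of the guard on the left. Origin: centre of its underside.
- weight_d: Bystander: brass-coloured 50 g weight, 28 mm in diameter, 30 mm high, in front of the guard on the left. Origin: centre of its underside.
- caliper: Bystander: caliper, 69 x 230 x 13 mm, lying at the front edge on the right. Origin: centre of its underside.

How it is judged:
By the outcome, as a careful person would: the job done as asked, in the order asked, and still so for the second after the job is handed in, with the robot touching nothing.
It also fails if it takes over 54 s, if anything falls off the work surface, if the arm or the gripper's body presses on something with over 40 N, if the wrist force passes 120 N, or if a joint passes its speed limit or range.

ROBOT

A 6-joint arm with a two-finger parallel gripper is mounted at the origin on a cart in front of the work surface, level with it; the furniture and walls round the work are solid. World frame = base frame: x ahead of the robot, y to its left, z up, the work surface at z = 0. Lengths are in m, angles in degrees, forces in N, time in s.
With the tool pointing down it reaches from about 0.35 to 0.875 m from the base axis. Payload 4.2 kg.
Tool frame: the origin (TCP) lies midway between the tips of the shut fingers; the grasp point (between the pads) lies 19 mm behind it (r.pinch_z is the distance from the TCP to the grasp point, in m); z points along the fingers, y is the line along which they close (so a half turn about z gives the same grasp; the last joint's range is limited). The gripper opens to 87 mm and grips with 3 to 60 N. Pads are 19 mm wide; open, the fingers measure 117 mm over their backs; the gripper's body (75 mm by 190 mm) begins 51 mm behind the grasp point.
Start: joints at [-61.902, 22.042, 0.453, 0, -68.411, -14.817], TCP at [0.144, -0.608, 0.198] pointing down, gripper open.
Joint ranges: [-179.83, 179.83], [-69.29, 118.12], [-61.27, 80.66], [-181.25, 117.63], [-171.15, -9.14], [-177.46, 177.46]. Speed limits (degrees/s): [159.86, 159.86, 180, 180, 180, 180].

INTERFACE

Orientations are given as a 3x3 rotation matrix whose columns are the frame's x, y, z axes.
In Python, from station import r, imaging, models gives the robot as it stands. The module is installed in compiled form; this text tells all that it offers.
- The arm moves only by the tool apply_moves, never from a script. Its argument "moves" is a list of rows, each a list of 2 entries, a list of its own where there are three numbers: the shift along the tool's x, y, z in m, then the turn about the tool's z in degrees. A call has 1 to 5 rows; each row shifts and turns the commanded pose from where the row before left it, along the tool's axes as they then stand; what a row does not reach is not made up. A row lasts 1/12 s, in which the tool goes at most 41.7 mm and 7.16 degrees, less where a joint would pass 70% of its speed; a pose out of reach is approached as far as the arm can. A call is refused whole if a number of a shift passes 0.0417 or a number of a turn 7.16, either way. A call with a gripper value outside its range is refused whole. "hand" is the finger opening in m, from 0 to 0.087, set as the call begins (left out, the last holds). The fingers move at their own pace and stop on an object; the grip force is fixed at half the most. Time passes only in rows, so rows that do not move let the fingers close. It gives the time, the measured TCP pose, the force, the opening and the grip force at its end, in the units of the state.
- r.sense(): the state, without advancing time (a new reading comes with each control period).
- imaging.capture(name): name is "scene" or "top"; returns a dict with "frame" (384x512x3 uint8, blue, green, red), "intrinsics" (3x3 intrinsics, pixels), "dist" ([k1, k2, p1, p2, k3] as OpenCV has them; the pictures are not rectified), "eye" and "orientation" of the camera in the world. Camera axes: x right, y down, z forward; pixel columns grow to the right and rows downward; lengths in m; the calibration is good to about 2 mm. A picture is of the moment at which its call begins. There is no depth.
- r.finish_job(): hands the job in; it is judged then, once.
Trained networks look in a picture, given as the dict that the camera call returned (one of the last four; its "shot" number tells which), for a name from the list of things; names that differ only in an ending like _2 or _b are one class to them, and where a whole thing is asked for, a point or a joint stands for the part that bears it (a point fixed in the world has none). Each returns a list of dicts, best first, with "confidence" (0 to 1); they miss things now and then, are a little off and sometimes report something else, mostly with a low value. They report only what shows in the picture. A call takes as long as a camera call.
- models.cut_out(picture, target): "region" (384x512 bool, what is visible of it) and "extent" ([left, top, width, height] as shares, 0 to 1, of the picture: columns of its width, rows of its height, round what is visible of it).
- models.place_of(picture, target): "at" ([column, row] as shares, 0 to 1, of the picture: columns of its width, rows of its height: a listed point, or the origin of a listed thing).
The state is a dict: "time_s": time; "joints": joint angles; "joint_velocities": joint speeds; "effort": joint torques, N m; "tcp_pos": TCP position; "ee_rot": TCP orientation; "wrist_force": force on the tool from outside, world axes, zero at the start; "moment": the same for the moment, N m; "gripper_width": opening from 0.0 (shut) to 1.0 (fully open); "gripper_force": force on a finger pad.
Only numpy, scipy, OpenCV 4.12 (cv2) and the standard library are available. Lean on these libraries where they do the work, as an engineer would, in place of code of your own. Each camera call takes 0.05 s, during which the arm holds its last target. There are 200 camera calls.

## Working session

There is one attempt and no reset: what is moved stays moved. The work goes in short steps, Python scripts to look and compute and a tool call to move; the robot and the scene stay as the last step left them, time stands still between calls to the robot, and variables do not carry over. Pictures are saved under pics/ and viewed, at most 10 in all, crops included, and the job is handed in when it is done.

Besides the shell and the picture viewer there is one more tool, called after "Call:" as name(argument=value, ...) on one line, values as JSON. apply_moves: Moves the arm, as the interface text tells. Its arguments: {"type":"object","properties":{"moves":{"type":"array"},"hand":{"type":"number"}},"required":["moves"]}

```bash
mkdir -p pics; cat > h.py <<'E'
import numpy as np, cv2
from station import r, imaging, models
def P(c,px):
    u=cv2.undistortPoints(np.array(px,float).reshape(-1,1,2),np.array(c['intrinsics']),np.array(c['dist'])).reshape(-1,2)
    d=np.c_[u,np.ones(len(u))]@np.array(c['orientation']).T
    return np.array(c['eye']),d/np.linalg.norm(d,axis=1)[:,None]
def at_z(c,px,z):
    e,d=P(c,px); return e+d*((z-e[2])/d[:,2])[:,None]
def tri(cs,pxs):
    A=np.zeros((3,3));b=np.zeros(3)
    for c,p in zip(cs,pxs):
        e,d=P(c,p);M=np.eye(3)-np.outer(d[0],d[0]);A+=M;b+=M@e
    return np.linalg.solve(A,b)
def proj(c,X):
    R=np.array(c['orientation']);X=np.atleast_2d(X)
    rv=cv2.Rodrigues(R.T)[0];t=-R.T@np.array(c['eye'])
    return cv2.projectPoints(X.astype(float),rv,t,np.array(c['intrinsics']),np.array(c['dist']))[0].reshape(-1,2)
E
python3 - <<'E'
from h import *
s=r.sense(); print({k:np.round(v,3).tolist() for k,v in s.items()}, r.pinch_z)
cs=[imaging.capture(n) for n in("scene","top")]
for c,n in zip(cs,("scene","top")):
    cv2.imwrite(f'pics/{n}0.png',cv2.resize(c['frame'],(800,600))); print(n,np.round(c['eye'],3))
for t in['guard','gate_hinge','gate_pull','thumb_pivot','latch_catch_place','tray_bow','weight','weight_b','stopwatch','swatches']:
    L=[]
    for c in cs:
        o=models.place_of(c,t); L.append([(round(a['confidence'],2),np.round(np.array(a['at'])*[512,384],1).tolist()) for a in o[:3]])
    X=None
    if L[0] and L[1]: X=np.round(tri(cs,[L[0][0][1],L[1][0][1]]),4)
    print(t,L,X)
E
```

```text
{'time_s': 0.0, 'joints': [-61.904, 22.09, 0.379, -0.028, -68.411, -14.815], 'joint_velocities': [0.132, -0.019, -0.009, -0.008, 0.011, 0.072], 'effort': [0.001, -39.066, 18.74, 4.22, 0.011, -0.0], 'tcp_pos': [0.143, -0.608, 0.197], 'ee_rot': [[-0.973, -0.23, -0.001], [-0.23, 0.973, 0.002], [0.0, 0.002, -1.0]], 'wrist_force': [0.625, -0.659, -0.304], 'moment': [-0.081, -0.039, -0.002], 'gripper_force': 0.0, 'gripper_width': 0.998} 0.0187
scene [-0.034  0.445  0.878]
top [0.421 0.05  1.314]
guard [[(0.63, [227.3, 184.6])], [(0.74, [243.8, 145.5]), (0.18, [298.5, 154.0])]] [0.6821 0.1045 0.0191]
gate_hinge [[(0.86, [257.8, 199.3])], [(0.56, [267.8, 182.7]), (0.45, [372.3, 246.9])]] [0.5793 0.0448 0.0076]
gate_pull [[(0.46, [262.0, 197.8]), (0.31, [214.0, 198.3])], []] None
thumb_pivot [[(0.71, [230.6, 198.6])], [(0.55, [229.1, 178.6]), (0.27, [246.9, 131.3])]] [0.5811 0.1451 0.0753]
latch_catch_place [[(0.77, [213.7, 198.4]), (0.29, [230.7, 179.8])], [(0.72, [215.7, 168.4])]] [0.6117 0.1831 0.0702]
tray_bow [[(0.54, [230.9, 181.8])], [(0.98, [238.8, 159.7]), (0.6, [147.4, 231.4])]] [0.63   0.1163 0.0861]
weight [[(0.78, [174.8, 293.3]), (0.74, [220.9, 171.8]), (0.52, [196.2, 282.1])], [(0.7, [145.8, 232.0]), (0.67, [245.6, 132.9]), (0.6, [164.2, 233.3])]] [ 0.4427  0.3986 -0.0087]
weight_b [[(0.78, [174.8, 293.3]), (0.74, [220.9, 171.8]), (0.52, [196.2, 282.1])], [(0.7, [145.8, 232.0]), (0.67, [245.6, 132.9]), (0.6, [164.2, 233.3])]] [ 0.4427  0.3986 -0.0087]
stopwatch [[(0.68, [271.1, 178.3])], [(0.66, [300.5, 155.4]), (0.18, [156.0, 214.2])]] [ 0.6599 -0.0572 -0.0263]
swatches [[(0.78, [217.7, 172.8]), (0.2, [180.4, 273.0])], [(0.55, [247.8, 131.5])]] [0.7266 0.1012 0.0314]
```

View pics/scene0.png

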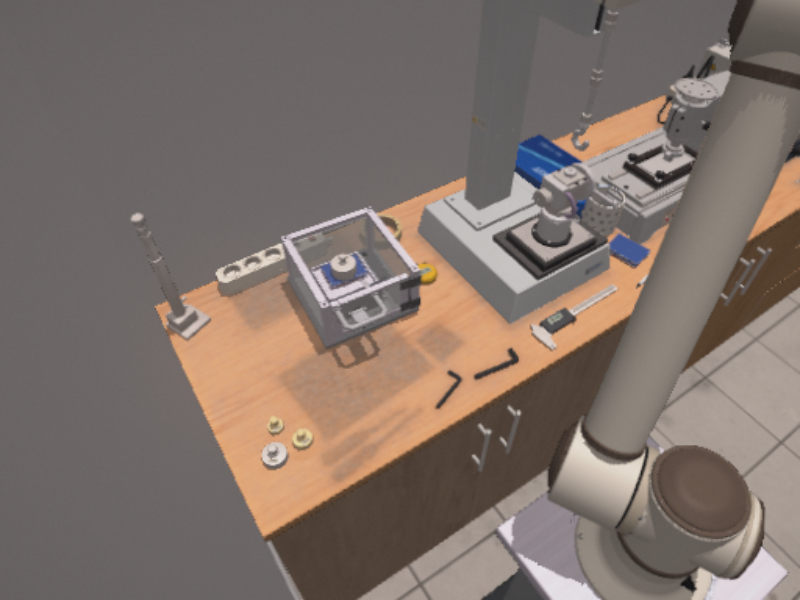

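View pics/top0.png

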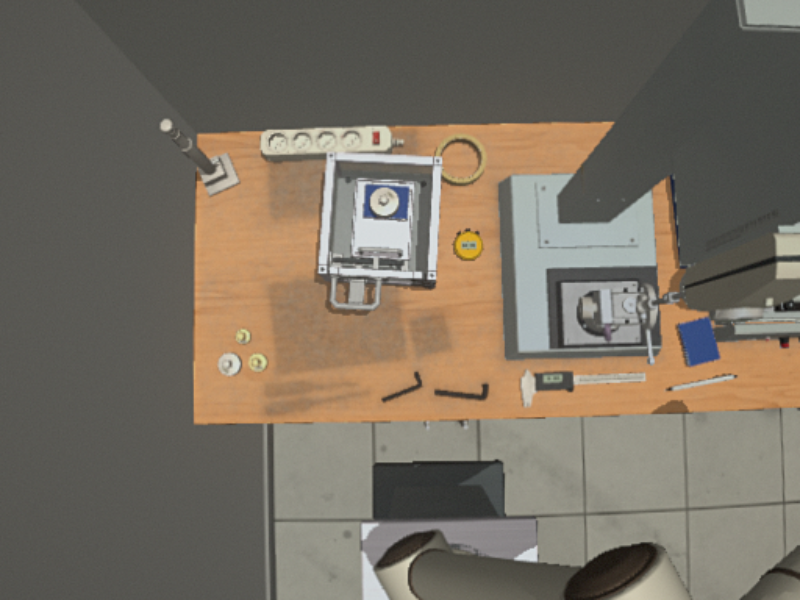

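The scene view shows the guard around (345,275), its pull at (360,310) and the small weights at (275,440). In the top view the post tops are near (322,270), (432,280), (333,157) and (437,160), and the pull is at (356,292). I'll zoom in on the guard.

```bash
python3 - <<'E'
from h import *
a=imaging.capture("scene");b=imaging.capture("top")
A=cv2.resize(a['frame'][130:230,170:290],None,fx=4.5,fy=4.5,interpolation=cv2.INTER_CUBIC)
B=cv2.resize(b['frame'][90:205,195:290],None,fx=4.5,fy=4.5,interpolation=cv2.INTER_CUBIC)
cv2.imwrite('pics/a.png',A); cv2.imwrite('pics/b.png',B); print(A.shape,B.shape)
E
```

```text
(450, 540, 3) (518, 428, 3)
```

View pics/a.png

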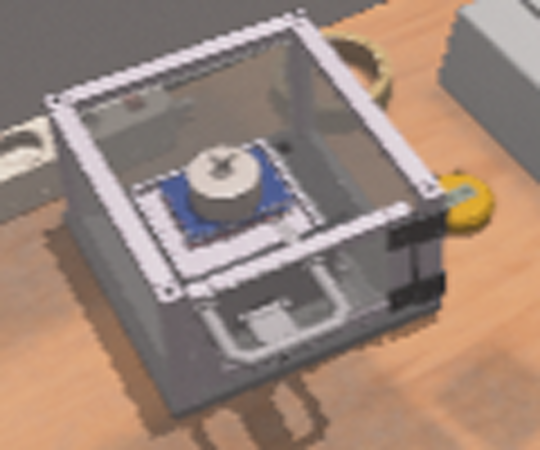

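View pics/b.png

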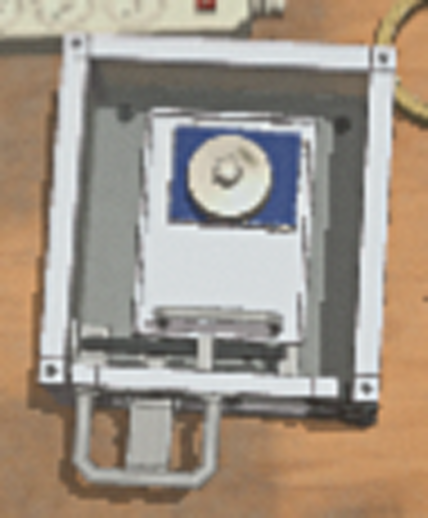

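The crops show the post tops clearly, the bow pull at (147,477) in the top crop and about (287,338) in the scene crop, and the pad inside the bow. The tray bow is at (219,322) in the top crop.

```bash
python3 - <<'E'
from h import *
a=imaging.capture("scene");b=imaging.capture("top")
fa=lambda p:(np.array(p)+.5)/4.5-.5+[170,130]
fb=lambda p:(np.array(p)+.5)/4.5-.5+[195,90]
pa=dict(BL=(57,103),BR=(299,18),FR=(429,188),FL=(170,290)); pb=dict(BL=(76,42),BR=(383,58),FR=(366,388),FL=(50,370))
T={}
for k in pa: T[k]=tri([a,b],[fa(pa[k]),fb(pb[k])]); print(k,np.round(T[k],4),np.round(proj(a,T[k])-fa(pa[k]),1),np.round(proj(b,T[k])-fb(pb[k]),1))
for k,(p,q) in T and {'FRBR':('FR','BR'),'FLBL':('FL','BL'),'FRFL':('FR','FL'),'BRBL':('BR','BL')}.items():
    d=T[q]-T[p]; print(k,np.linalg.norm(d),np.degrees(np.arctan2(d[1],d[0])))
# fit known height .122 from both: yaw, cx, cy, halfx,halfy
from scipy.optimize import least_squares
S=dict(BL=(1,1),BR=(1,-1),FR=(-1,-1),FL=(-1,1))
def res(v):
    x,y,t,hx,hy,z=v;o=[]
    for k,(i,j) in S.items():
        X=[x+np.cos(t)*i*hx-np.sin(t)*j*hy,y+np.sin(t)*i*hx+np.cos(t)*j*hy,z]
        o+=[*(proj(a,X)[0]-fa(pa[k])),*(proj(b,X)[0]-fb(pb[k]))]
    return np.array(o)
s=least_squares(res,[.68,.1,0,.1,.09,.125]);print(np.round(s.x,4),np.degrees(s.x[2]),np.abs(s.fun).max())
x,y,t=s.x[:3];R=np.array([[np.cos(t),-np.sin(t)],[np.sin(t),np.cos(t)]])
for n,p,z in[('pull',(147,477),.109),('bow',(219,322),.068),('pullL',(80,440),.109),('pullR',(214,440),.109),('padc',(148,436),.088),('gateL',(72,380),.116),('weight',(228,172),.08),('knuckle',(366,412),.116)]:
    X=at_z(b,fb(p),z)[0];print(n,np.round(X,4),'guard',np.round(R.T@(X[:2]-[x,y]),4))
X=tri([a,b],[fa((285,337)),fb((147,477))]);print('pull tri',np.round(X,4))
for L in np.array([[-.1,-.08],[-.158,.034]]): print(np.round(R@L+[x,y],4))
E
```

```text
BL [0.7966 0.1892 0.1128] [[-0.1 -0. ]] [[0.1 0. ]]
BR [0.7798 0.0044 0.1162] [[-0.3 -0. ]] [[0.3 0.2]]
FR [0.582  0.0213 0.1175] [[0.3 0. ]] [[-0.2 -0.2]]
FL [0.5963 0.2052 0.1182] [[-0.1 -0. ]] [[0.1 0.1]]
FRBR 0.19853334428853575 -4.869455137455683
FLBL 0.20094289712160862 -4.581503493173453
FRFL 0.18452771896999742 85.53161022739037
BRBL 0.18556477196864843 84.80753216326383
[ 0.6885  0.105  -0.081   0.0991  0.0925  0.1163] -4.641123322659432 0.5147686245265675
pull [0.5331 0.15   0.109 ] guard [-0.1586  0.0323]
bow [0.6309 0.1081 0.068 ] guard [-0.0576 -0.0016]
pullL [0.5558 0.1892 0.109 ] guard [-0.1391  0.0732]
pullR [0.554  0.1103 0.109 ] guard [-0.1345 -0.0056]
padc [0.5596 0.1508 0.088 ] guard [-0.1322  0.0352]
gateL [0.5906 0.1928 0.116 ] guard [-0.1047  0.0796]
weight [0.7217 0.1004 0.08  ] guard [ 0.0334 -0.0019]
knuckle [0.5676 0.021  0.116 ] guard [-0.1137 -0.0935]
pull tri [0.5364 0.1542 0.099 ]
[0.5824 0.0334]
[0.5338 0.1517]
```

Call:
apply_moves(moves=[[[-0.0224, 0.0264, 0], 0], [[-0.0224, 0.0264, 0], 0], [[-0.0224, 0.0264, 0], 0], [[-0.0224, 0.0264, 0], 0], [[-0.0224, 0.0264, 0], 0]], hand=0)

```text
time_s: 1.72
tcp_pos: [0.2226, -0.4527, 0.1977]
ee_rot: [[-0.973, -0.229, 0.0], [-0.229, 0.973, -0.0], [-0.0, -0.0, -1.0]]
wrist_force: [1.0, -0.1, 0.4]
gripper_width: 0.704
gripper_force: 0.0
```

Call:
apply_moves(moves=[[[-0.0224, 0.0264, 0], 0], [[-0.0224, 0.0264, 0], 0], [[-0.0224, 0.0264, 0], 0], [[-0.0224, 0.0264, 0], 0], [[-0.0224, 0.0264, 0], 0]])

```text
time_s: 2.13
tcp_pos: [0.3014, -0.2984, 0.198]
ee_rot: [[-0.973, -0.229, 0.001], [-0.229, 0.973, -0.0], [-0.001, -0.001, -1.0]]
wrist_force: [0.5, 0.4, 0.2]
gripper_width: 0.324
gripper_force: 0.0
```

Call:
apply_moves(moves=[[[-0.0198, 0.0296, 0], 0], [[-0.0198, 0.0296, 0], 0], [[-0.0198, 0.0296, 0], 0], [[-0.0198, 0.0296, 0], 0], [[-0.0198, 0.0296, 0], 0]])

```text
time_s: 2.55
tcp_pos: [0.3636, -0.1314, 0.1981]
ee_rot: [[-0.973, -0.23, 0.001], [-0.23, 0.973, 0.0], [-0.001, -0.0, -1.0]]
wrist_force: [-0.2, -0.3, -0.8]
gripper_width: 0.017
gripper_force: 0.0
```

Call:
apply_moves(moves=[[[-0.0198, 0.0296, 0], 0], [[-0.0198, 0.0296, 0], 0], [[-0.0198, 0.0296, 0], 0], [[-0.0198, 0.0296, 0], 0], [[-0.0198, 0.0296, 0], 0]])

```text
time_s: 2.97
tcp_pos: [0.4259, 0.0356, 0.1981]
ee_rot: [[-0.973, -0.23, 0.001], [-0.23, 0.973, 0.0], [-0.001, 0.0, -1.0]]
wrist_force: [0.6, -0.2, -0.5]
gripper_width: 0.005
gripper_force: 0.0
```

Call:
apply_moves(moves=[[[-0.0198, 0.0296, 0], 0], [[-0.0198, 0.0296, 0], 0], [[0, 0, 0], 6], [[0, 0, 0], 6], [[0, 0, 0], 5.9]])

```text
time_s: 3.38
tcp_pos: [0.4507, 0.1013, 0.1975]
ee_rot: [[-0.996, 0.084, -0.0], [0.084, 0.996, -0.0], [0.0, -0.0, -1.0]]
wrist_force: [-0.1, -0.4, -0.1]
gripper_width: 0.003
gripper_force: 0.0
```

Call:
apply_moves(moves=[[[-0.025, 0.014, 0], 0], [[-0.025, 0.014, 0], 0], [[-0.025, 0.014, 0.02], 0], [[-0.0255, 0.0142, 0.02], 0], [[0, 0, 0.02], 0]])

```text
time_s: 3.8
tcp_pos: [0.5599, 0.1505, 0.1365]
ee_rot: [[-0.997, 0.08, 0.004], [0.08, 0.997, 0.001], [-0.004, 0.001, -1.0]]
wrist_force: [0.7, -0.1, -0.4]
gripper_width: 0.004
gripper_force: 0.0
```

```bash
python3 - <<'E'
from h import *
a=imaging.capture("scene");b=imaging.capture("top")
s=r.sense();p=np.array(s['tcp_pos']);print(np.round(p,4),proj(a,p),proj(b,p))
A=cv2.resize(a['frame'][150:230,190:280],None,fx=5,fy=5,interpolation=cv2.INTER_CUBIC)
B=cv2.resize(b['frame'][140:220,195:285],None,fx=5,fy=5,interpolation=cv2.INTER_CUBIC)
cv2.imwrite('pics/c.png',np.vstack([A[:300],B[:300]])); 
E
```

```text
[0.5533 0.1476 0.1334] [[232.73942323 191.64217321]] [[227.32660395 186.94453794]]
```

View pics/c.png

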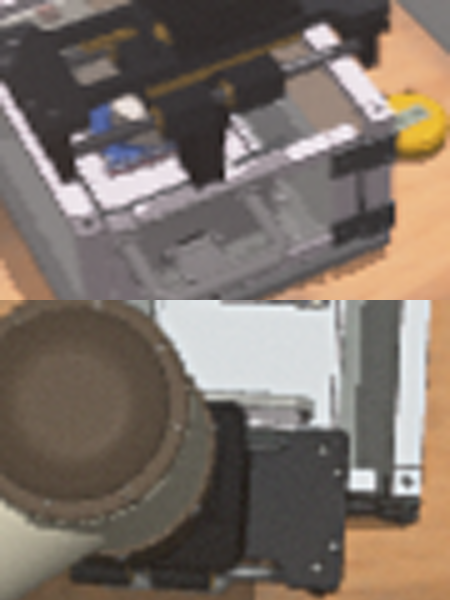

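The fingers are over the pocket: the tip is at about (208,187) in the upper crop, just right of the pad at (195,240). The arm was still settling, so I'll recheck with the model overlaid.

```bash
python3 - <<'E'
from h import *
a=imaging.capture("scene")
s=r.sense();p=np.array(s['tcp_pos']);print(np.round(p,4),proj(a,p))
t=np.radians(-4.64);R=np.array([[np.cos(t),-np.sin(t)],[np.sin(t),np.cos(t)]])
f=8;o=np.array([195,165])
A=cv2.resize(a['frame'][165:225,195:275],None,fx=f,fy=f,interpolation=cv2.INTER_CUBIC)
def G(g,z): return np.r_[R@np.array(g)+[.6885,.105],z]
def dot(X,c): q=((proj(a,X)[0]-o+.5)*f).astype(int);cv2.circle(A,tuple(int(v) for v in q),3,c,-1)
dot(p,(0,0,255))
for i in(-1,1):
  for j in(-1,1): dot(p+np.r_[R@[i*.0095,j*.015],0],(0,255,255))
h=np.array([-.099,-.082])
for y in(.081,.147): dot(G(h+[-.058,y],.104),(0,255,0))
for y in(.003,.1595):
  for z in(.022,.116): dot(G(h+[-.008,y],z),(255,0,0))
for y in(.101,.127): dot(G(h+[-.051,y],.088),(255,0,255))
cv2.imwrite('pics/d.png',A)
E
```

```text
[0.5542 0.1477 0.1359] [[232.48906045 190.84329923]]
```

View pics/d.png

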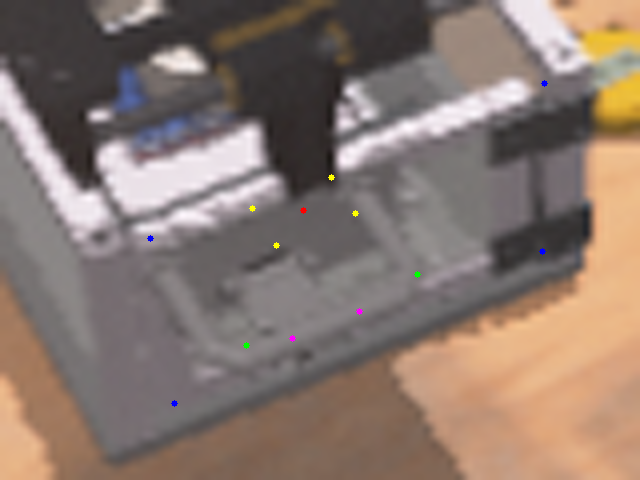

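The tip shows at about (308,195), roughly 4 mm from its projection, and the pocket lies below it between the gate's top rail and the bar (225,355)-(400,288). That's within margin, so I'll descend gently.

Call:
apply_moves(moves=[[[0.001, 0, 0.01], 0], [[0, 0, 0.01], 0], [[0, 0, 0.008], 0], [[0, 0, 0.004], 0], [[0, 0, 0], 0]])

```text
time_s: 4.37
tcp_pos: [0.5534, 0.148, 0.1049]
ee_rot: [[-0.997, 0.081, -0.001], [0.081, 0.997, -0.001], [0.001, -0.001, -1.0]]
wrist_force: [-0.2, 0.4, 0.5]
gripper_width: 0.005
gripper_force: 0.0
```

Call:
apply_moves(moves=[[[0, 0, 0.004], 0], [[0, 0, 0.003], 0], [[0, 0, 0.003], 0], [[0, 0, 0.002], 0], [[0, 0, 0], 0]])

```text
time_s: 4.78
tcp_pos: [0.554, 0.1483, 0.0932]
ee_rot: [[-0.997, 0.081, -0.001], [0.081, 0.997, -0.0], [0.001, -0.0, -1.0]]
wrist_force: [0.5, -0.2, 0.2]
gripper_width: 0.006
gripper_force: 0.0
```

Call:
apply_moves(moves=[[[0, 0, 0.003], 0], [[0, 0, 0.003], 0], [[0, 0, 0.002], 0], [[0, 0, 0], 0]])

```text
time_s: 5.12
tcp_pos: [0.5539, 0.1483, 0.0851]
ee_rot: [[-0.997, 0.081, -0.001], [0.081, 0.997, -0.0], [0.001, -0.001, -1.0]]
wrist_force: [0.2, -0.4, 0.0]
gripper_width: 0.006
gripper_force: 0.0
```

Call:
apply_moves(moves=[[[0, 0, 0.002], 0], [[0, 0, 0.002], 0], [[0, 0, 0.001], 0], [[0, 0, 0], 0]])

```text
time_s: 5.45
tcp_pos: [0.5541, 0.1483, 0.0803]
ee_rot: [[-0.997, 0.081, -0.001], [0.081, 0.997, -0.0], [0.0, -0.0, -1.0]]
wrist_force: [0.1, 0.0, 0.5]
gripper_width: 0.007
gripper_force: 0.0
```

Call:
apply_moves(moves=[[[0, 0, 0.001], 0], [[0, 0, 0.001], 0], [[0, 0, 0.001], 0], [[0, 0, 0], 0]])

```text
time_s: 5.78
tcp_pos: [0.5542, 0.1484, 0.0774]
ee_rot: [[-0.997, 0.081, -0.0], [0.081, 0.997, -0.0], [0.0, -0.0, -1.0]]
wrist_force: [0.9, 0.9, -0.4]
gripper_width: 0.004
gripper_force: 0.0
```

Call:
apply_moves(moves=[[[0, 0, 0.001], 0], [[0, 0, 0.001], 0], [[0, 0, 0.001], 0], [[0, 0, 0], 0]])

```text
time_s: 6.12
tcp_pos: [0.5541, 0.1484, 0.0744]
ee_rot: [[-0.997, 0.081, -0.0], [0.081, 0.997, -0.0], [0.0, -0.0, -1.0]]
wrist_force: [-1.0, 0.5, -0.5]
gripper_width: 0.004
gripper_force: 0.0
```

Call:
apply_moves(moves=[[[0, 0, 0.001], 0], [[0, 0, 0.001], 0], [[0, 0, 0], 0], [[0, 0, 0], 0]])

```text
time_s: 6.45
tcp_pos: [0.5543, 0.1484, 0.0726]
ee_rot: [[-0.997, 0.081, -0.0], [0.081, 0.997, -0.0], [0.0, -0.0, -1.0]]
wrist_force: [0.5, 0.2, -0.3]
gripper_width: 0.002
gripper_force: 0.0
```

```bash
python3 - <<'E'
from h import *
F=[]
for i in range(3):
    a=imaging.capture("scene");s=r.sense();F.append(s['wrist_force'])
print(np.round(np.mean(F,0),2),np.round(s['tcp_pos'],4),np.round(s['moment'],3))
p=np.array(s['tcp_pos']);f=8;o=np.array([195,165])
A=cv2.resize(a['frame'][165:225,195:275],None,fx=f,fy=f,interpolation=cv2.INTER_CUBIC)
q=((proj(a,p)[0]-o+.5)*f).astype(int);cv2.circle(A,tuple(int(v) for v in q),3,(0,0,255),-1)
A=cv2.convertScaleAbs(A,alpha=1.5,beta=0)
cv2.imwrite('pics/e.png',A)
E
```

```text
[-0.22  0.24 -0.46] [0.5544 0.1485 0.0727] [-0.027 -0.066 -0.022]
```

View pics/e.png

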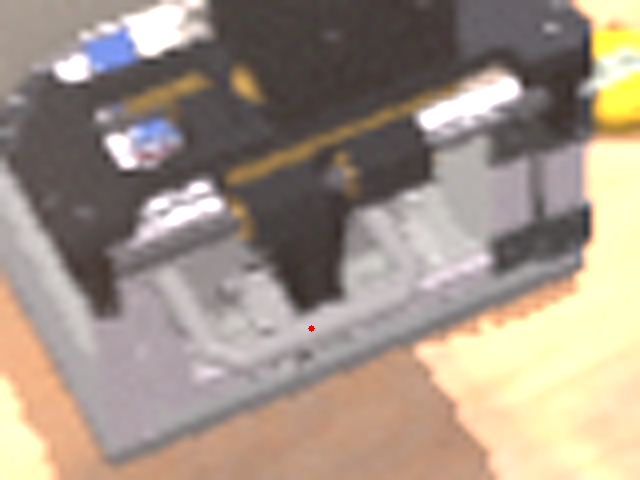

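The finger is inside the pocket (tip near (318,308), hidden behind the bar), and there's no contact yet. I'll keep going down in small steps.

Call:
apply_moves(moves=[[[0, 0, 0.0007], 0], [[0, 0, 0.0007], 0], [[0, 0, 0], 0], [[0, 0, 0], 0]])

```text
time_s: 6.93
tcp_pos: [0.5542, 0.1484, 0.0712]
ee_rot: [[-0.997, 0.081, -0.0], [0.081, 0.997, -0.0], [0.0, -0.0, -1.0]]
wrist_force: [0.2, 0.3, -0.6]
gripper_width: 0.008
gripper_force: 0.0
```

Call:
apply_moves(moves=[[[0, 0, 0.0007], 0], [[0, 0, 0.0007], 0], [[0, 0, 0.0007], 0], [[0, 0, 0], 0], [[0, 0, 0], 0]])

```text
time_s: 7.35
tcp_pos: [0.5543, 0.1484, 0.0691]
ee_rot: [[-0.997, 0.081, -0.0], [0.081, 0.997, -0.0], [0.0, -0.0, -1.0]]
wrist_force: [-0.3, -0.4, -0.1]
gripper_width: 0.006
gripper_force: 0.0
```

Call:
apply_moves(moves=[[[0, 0, 0.001], 0], [[0, 0, 0.001], 0], [[0, 0, 0.001], 0], [[0, 0, 0], 0], [[0, 0, 0], 0]])

```text
time_s: 7.77
tcp_pos: [0.5543, 0.1484, 0.066]
ee_rot: [[-0.997, 0.08, -0.0], [0.08, 0.997, -0.0], [0.0, -0.0, -1.0]]
wrist_force: [-0.5, 0.8, -0.3]
gripper_width: 0.007
gripper_force: 0.0
```

```bash
python3 - <<'E'
from h import *
a=imaging.capture("scene")
o=cv2.resize(cv2.imread('pics/scene0.png'),(512,384),interpolation=cv2.INTER_AREA)
f=9
C=[cv2.resize(i[182:216,208:252],None,fx=f,fy=f,interpolation=cv2.INTER_CUBIC) for i in(o,a['frame'])]
cv2.imwrite('pics/f.png',cv2.convertScaleAbs(np.hstack(C),alpha=1.6,beta=-20))
E
```

```text
(no output)
```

View pics/f.png

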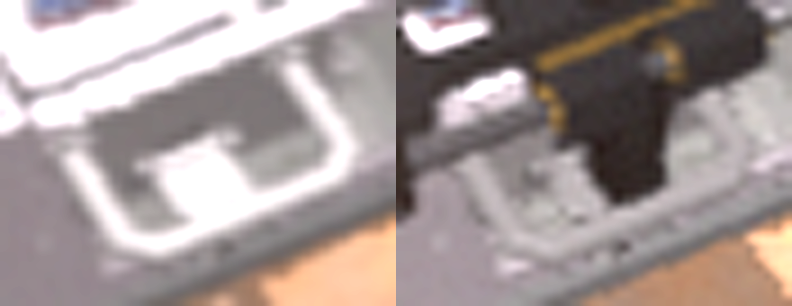

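The pad is at about (205,185) in the left panel, while the finger column is centred near (235,150), so the finger sits somewhat to the pad's right. I'll put numbers on it.

```bash
python3 - <<'E'
from h import *
a=imaging.capture("scene");s=r.sense();p=np.array(s['tcp_pos'])
t=np.radians(-4.64);R=np.array([[np.cos(t),-np.sin(t)],[np.sin(t),np.cos(t)]]);g=lambda X:R.T@(X[:2]-[.6885,.105])+[.099,.082]
print(p,g(p))
for z in(.066,.085,.1,.11,.12): print(z,(proj(a,np.r_[p[:2],z])[0]-[208,182])*9)
for n,q in[('pad',(205,185)),('padTL',(160,158)),('padTR',(235,135)),('padFL',(190,222)),('padFR',(252,198))]:
    px=np.array(q)/9+[208,182]
    for z in (.078,.088): print(n,z,np.round(g(at_z(a,[px],z)[0]),4))
for n,q in[('barL',(140,240)),('barR',(345,165)),('legL',(75,155)),('legR',(293,62))]:
    print(n,np.round(g(at_z(a,[np.array(q)/9+[208,182]],.104)[0]),4))
for q in[(205,150),(270,140)]: # finger edges in right panel at z such
    print('fing',np.round(g(at_z(a,[np.array(q)/9+[208,182]],.09)[0]),4))
E
```

```text
[0.55432788 0.14844674 0.06615781] [-0.03824701  0.11445052]
0.066 [230.20755999 225.15877948]
0.085 [227.02525555 187.27195309]
0.1 [224.45271856 156.61454111]
0.11 [222.70730944 135.79878668]
0.12 [220.93701411 114.67351326]
pad 0.078 [-0.0287  0.118 ]
pad 0.088 [-0.0364  0.1211]
padTL 0.078 [-0.0116  0.1258]
padTL 0.088 [-0.0196  0.1288]
padTR 0.078 [-0.0144  0.1005]
padTR 0.088 [-0.0223  0.1038]
padFL 0.078 [-0.0401  0.1287]
padFL 0.088 [-0.0477  0.1316]
padFR 0.078 [-0.0406  0.1072]
padFR 0.088 [-0.0482  0.1104]
barL [-0.0589  0.1527]
barR [-0.0623  0.0844]
legL [-0.0186  0.1562]
legR [-0.0164  0.0794]
fing [-0.025   0.1155]
fing [-0.0311  0.0956]
```

Call:
apply_moves(moves=[[[0, 0, -0.01], 0], [[0, 0, -0.01], 0], [[0, 0, -0.01], 0], [[0.003, 0.004, 0], 0], [[0.002, 0.004, 0], 0]])

```text
time_s: 8.28
tcp_pos: [0.5504, 0.1573, 0.0975]
ee_rot: [[-0.997, 0.081, 0.002], [0.081, 0.997, 0.002], [-0.002, 0.002, -1.0]]
wrist_force: [-0.3, -0.2, 0.1]
gripper_width: 0.005
gripper_force: 0.0
```

Call:
apply_moves(moves=[[[0, 0, 0.003], 0], [[0, 0, 0.003], 0], [[0, 0, 0.002], 0], [[0, 0, 0], 0]])

```text
time_s: 8.62
tcp_pos: [0.5492, 0.1565, 0.0869]
ee_rot: [[-0.997, 0.081, -0.002], [0.081, 0.997, -0.001], [0.002, -0.001, -1.0]]
wrist_force: [0.4, -0.0, 0.0]
gripper_width: 0.004
gripper_force: 0.0
```

Call:
apply_moves(moves=[[[0, 0, 0.0015], 0], [[0, 0, 0.0015], 0], [[0, 0, 0.0015], 0], [[0, 0, 0], 0]])

```text
time_s: 8.95
tcp_pos: [0.5498, 0.1566, 0.0832]
ee_rot: [[-0.997, 0.081, -0.001], [0.081, 0.997, -0.0], [0.001, -0.0, -1.0]]
wrist_force: [-0.1, 0.8, -0.3]
gripper_width: 0.006
gripper_force: 0.0
```

Call:
apply_moves(moves=[[[0, 0, 0.0015], 0], [[0, 0, 0.001], 0], [[0, 0, 0.001], 0], [[0, 0, 0], 0]])

```text
time_s: 9.28
tcp_pos: [0.5498, 0.1567, 0.0799]
ee_rot: [[-0.997, 0.081, -0.0], [0.081, 0.997, -0.0], [0.0, -0.0, -1.0]]
wrist_force: [0.5, -0.0, 0.2]
gripper_width: 0.007
gripper_force: 0.0
```

Call:
apply_moves(moves=[[[0, 0, 0.001], 0], [[0, 0, 0.001], 0], [[0, 0, 0.001], 0], [[0, 0, 0], 0]])

```text
time_s: 9.62
tcp_pos: [0.5498, 0.1567, 0.0769]
ee_rot: [[-0.997, 0.081, -0.0], [0.081, 0.997, -0.0], [0.0, -0.0, -1.0]]
wrist_force: [0.0, -0.5, -0.1]
gripper_width: 0.009
gripper_force: 0.0
```

Call:
apply_moves(moves=[[[0, 0, 0.001], 0], [[0, 0, 0.001], 0], [[0, 0, 0.001], 0], [[0, 0, 0], 0]])

```text
time_s: 9.95
tcp_pos: [0.5498, 0.1567, 0.0739]
ee_rot: [[-0.997, 0.081, -0.0], [0.081, 0.997, -0.0], [0.0, -0.0, -1.0]]
wrist_force: [0.8, 0.6, -0.2]
gripper_width: 0.007
gripper_force: 0.0
```

Call:
apply_moves(moves=[[[0, 0, 0.0015], 0], [[0, 0, 0.0015], 0], [[0, 0, 0.0015], 0], [[0, 0, 0], 0]])

```text
time_s: 10.28
tcp_pos: [0.5497, 0.1567, 0.0692]
ee_rot: [[-0.997, 0.081, -0.001], [0.081, 0.997, -0.0], [0.001, -0.0, -1.0]]
wrist_force: [-0.4, 0.2, 0.2]
gripper_width: 0.006
gripper_force: 0.0
```

Call:
apply_moves(moves=[[[0, 0, 0.001], 0], [[0, 0, 0.001], 0], [[0, 0, 0.001], 0], [[0, 0, 0], 0]])

```text
time_s: 10.62
tcp_pos: [0.5498, 0.1567, 0.0664]
ee_rot: [[-0.997, 0.081, -0.0], [0.081, 0.997, -0.0], [0.0, -0.0, -1.0]]
wrist_force: [-0.2, 0.7, 0.3]
gripper_width: 0.008
gripper_force: 0.0
```

Call:
apply_moves(moves=[[[0, 0, 0.001], 0], [[0, 0, 0.001], 0], [[0, 0, 0], 0], [[0, 0, 0], 0]])

```text
time_s: 10.95
tcp_pos: [0.5499, 0.1568, 0.0646]
ee_rot: [[-0.997, 0.081, -0.0], [0.081, 0.997, -0.0], [0.0, -0.0, -1.0]]
wrist_force: [-0.0, 0.0, -0.2]
gripper_width: 0.005
gripper_force: 0.0
```

```bash
python3 - <<'E'
from h import *
F=[]
for i in range(4):
    a=imaging.capture("scene");s=r.sense();F.append(s['wrist_force'])
print(np.round(np.mean(F,0),2),np.round(s['tcp_pos'],4),np.round(s['moment'],3),np.round(s['joints'],1))
o=cv2.resize(cv2.imread('pics/scene0.png'),(512,384),interpolation=cv2.INTER_AREA)
f=9
C=[cv2.resize(i[180:220,208:252],None,fx=f,fy=f,interpolation=cv2.INTER_CUBIC) for i in(o,a['frame'])]
C[1]=cv2.convertScaleAbs(C[1],alpha=2.2,beta=0)
cv2.imwrite('pics/g.png',np.hstack(C))
E
```

```text
[-0.08 -0.11  0.23] [0.55   0.1568 0.0647] [0.045 0.05  0.037] [  32.1   24.4  -17.1    0.   -48.6 -126.8]
```

View pics/g.png

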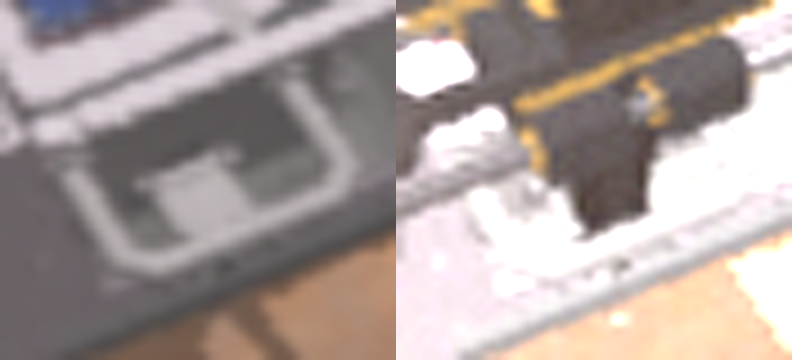

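The finger is now squarely over the pad (columns 179-249 against the pad's 160-250), with its tip hidden behind the bar and still no contact. I'll keep feeling downward.

Call:
apply_moves(moves=[[[0, 0, 0.001], 0], [[0, 0, 0.001], 0], [[0, 0, 0.0005], 0], [[0, 0, 0], 0]])

```text
time_s: 11.48
tcp_pos: [0.5499, 0.1568, 0.062]
ee_rot: [[-0.997, 0.081, -0.0], [0.081, 0.997, -0.0], [0.0, -0.0, -1.0]]
wrist_force: [-0.7, -0.2, 0.7]
gripper_width: 0.004
gripper_force: 0.0
```

Call:
apply_moves(moves=[[[0, 0, 0.001], 0], [[0, 0, 0.001], 0], [[0, 0, 0], 0], [[0, 0, 0], 0]])

```text
time_s: 11.82
tcp_pos: [0.5499, 0.1568, 0.06]
ee_rot: [[-0.997, 0.08, -0.0], [0.08, 0.997, -0.0], [0.0, -0.0, -1.0]]
wrist_force: [-1.1, 0.1, 0.2]
gripper_width: 0.004
gripper_force: 0.0
```

Call:
apply_moves(moves=[[[0.001, 0, 0], 0], [[0.001, 0, 0], 0], [[0, 0, 0], 0], [[0, 0, 0], 0]])

```text
time_s: 12.15
tcp_pos: [0.5484, 0.157, 0.0602]
ee_rot: [[-0.997, 0.08, 0.001], [0.08, 0.997, 0.0], [-0.001, 0.0, -1.0]]
wrist_force: [3.0, -0.7, -1.4]
gripper_width: 0.006
gripper_force: 1.1
```

Call:
apply_moves(moves=[[[0.001, 0, 0], 0], [[0.001, 0, 0], 0], [[0, 0, 0], 0], [[0, 0, 0], 0]])

```text
time_s: 12.48
tcp_pos: [0.5464, 0.1566, 0.0603]
ee_rot: [[-0.997, 0.08, 0.001], [0.08, 0.997, -0.001], [-0.001, -0.001, -1.0]]
wrist_force: [4.6, -3.7, -2.0]
gripper_width: 0.001
gripper_force: 2.0
```

Call:
apply_moves(moves=[[[-0.004, -0.003, 0], 0], [[-0.002, -0.003, 0], 0], [[0, 0, 0], 0]])

```text
time_s: 12.73
tcp_pos: [0.5513, 0.1503, 0.06]
ee_rot: [[-0.997, 0.081, -0.001], [0.081, 0.997, 0.0], [0.001, 0.0, -1.0]]
wrist_force: [-0.2, -0.1, 0.1]
gripper_width: 0.003
gripper_force: 0.0
```

Call:
apply_moves(moves=[[[0, 0, 0.001], 0], [[0, 0, 0.001], 0], [[0, 0, 0], 0], [[0, 0, 0], 0]])

```text
time_s: 13.07
tcp_pos: [0.5513, 0.1508, 0.058]
ee_rot: [[-0.997, 0.08, -0.0], [0.08, 0.997, -0.0], [0.0, -0.0, -1.0]]
wrist_force: [-0.4, 1.0, -0.3]
gripper_width: 0.008
gripper_force: 0.0
```

Call:
apply_moves(moves=[[[0, 0, 0.001], 0], [[0, 0, 0.001], 0], [[0, 0, 0], 0], [[0, 0, 0], 0]])

```text
time_s: 13.4
tcp_pos: [0.5514, 0.1507, 0.056]
ee_rot: [[-0.997, 0.08, -0.0], [0.08, 0.997, -0.0], [0.0, -0.0, -1.0]]
wrist_force: [-0.1, -0.2, 0.1]
gripper_width: 0.004
gripper_force: 0.0
```

Call:
apply_moves(moves=[[[0, 0, 0.001], 0], [[0, 0, 0.001], 0], [[0, 0, 0], 0], [[0, 0, 0], 0]])

```text
time_s: 13.73
tcp_pos: [0.5515, 0.1507, 0.0544]
ee_rot: [[-0.997, 0.08, 0.0], [0.08, 0.997, 0.0], [-0.0, 0.0, -1.0]]
wrist_force: [-0.2, 0.4, 3.1]
gripper_width: 0.011
gripper_force: 1.5
```

Call:
apply_moves(moves=[[[0, 0, 0.0005], 0], [[0, 0, 0], 0], [[0, 0, 0], 0]])

```text
time_s: 13.98
tcp_pos: [0.5516, 0.1507, 0.0539]
ee_rot: [[-0.997, 0.08, 0.0], [0.08, 0.997, 0.0], [-0.0, 0.0, -1.0]]
wrist_force: [-1.2, 0.7, 4.2]
gripper_width: 0.007
gripper_force: 2.1
```

Call:
apply_moves(moves=[[[0, 0, 0.0005], 0], [[0, 0, 0.0005], 0], [[0, 0, 0], 0], [[0, 0, 0], 0]])

```text
time_s: 14.32
tcp_pos: [0.5516, 0.1507, 0.0526]
ee_rot: [[-0.997, 0.081, 0.0], [0.081, 0.997, 0.0], [-0.0, 0.0, -1.0]]
wrist_force: [-0.6, 0.3, 3.3]
gripper_width: 0.006
gripper_force: 2.0
```

Call:
apply_moves(moves=[[[0, 0, 0.0008], 0], [[0, 0, 0.0008], 0], [[0, 0, 0], 0], [[0, 0, 0], 0]])

```text
time_s: 14.65
tcp_pos: [0.5517, 0.1507, 0.051]
ee_rot: [[-0.997, 0.08, 0.0], [0.08, 0.997, 0.0], [-0.0, 0.0, -1.0]]
wrist_force: [-0.8, 0.4, 3.6]
gripper_width: 0.002
gripper_force: 1.6
```

Call:
apply_moves(moves=[[[0, 0, 0.0008], 0], [[0, 0, 0.0008], 0], [[0, 0, 0], 0], [[0, 0, 0], 0]])

```text
time_s: 14.98
tcp_pos: [0.552, 0.1508, 0.0502]
ee_rot: [[-0.997, 0.08, 0.001], [0.08, 0.997, 0.0], [-0.001, 0.0, -1.0]]
wrist_force: [-1.6, 0.6, 7.6]
gripper_width: 0.008
gripper_force: 3.6
```

The force has levelled off at about 7.6 N, so the pad is home. Now I'll pull gently against the bar.

Call:
apply_moves(moves=[[[0.002, 0, 0], 0], [[0.002, 0, 0.0001], 0], [[0.001, 0, 0], 0], [[0, 0, 0], 0]])

```text
time_s: 15.32
tcp_pos: [0.5465, 0.1512, 0.0493]
ee_rot: [[-0.997, 0.08, 0.0], [0.08, 0.997, 0.0], [-0.0, 0.0, -1.0]]
wrist_force: [0.4, 0.2, 3.1]
gripper_width: 0.005
gripper_force: 1.4
```

Call:
apply_moves(moves=[[[0, 0, 0.0006], 0], [[0, 0, 0.0004], 0], [[0, 0, 0], 0], [[0, 0, 0], 0]])

```text
time_s: 15.65
tcp_pos: [0.5467, 0.1512, 0.0488]
ee_rot: [[-0.997, 0.08, 0.0], [0.08, 0.997, 0.0], [-0.0, 0.0, -1.0]]
wrist_force: [-0.5, -0.2, 5.7]
gripper_width: 0.007
gripper_force: 2.9
```

Call:
apply_moves(moves=[[[0.002, 0, 0.0003], 0], [[0.002, 0, 0.0003], 0], [[0, 0, 0.0002], 0], [[0, 0, 0], 0]])

```text
time_s: 15.98
tcp_pos: [0.5438, 0.1508, 0.0487]
ee_rot: [[-0.997, 0.08, 0.002], [0.08, 0.997, -0.001], [-0.002, -0.001, -1.0]]
wrist_force: [2.2, -3.7, 7.5]
gripper_width: 0.006
gripper_force: 4.5
```

Call:
apply_moves(moves=[[[-0.001, -0.003, 0], 0], [[0, -0.003, 0], 0], [[0, -0.001, 0], 0], [[0, 0, 0], 0]])

```text
time_s: 16.32
tcp_pos: [0.544, 0.146, 0.0485]
ee_rot: [[-0.997, 0.08, 0.003], [0.08, 0.997, 0.003], [-0.003, 0.003, -1.0]]
wrist_force: [-0.3, 5.0, 7.6]
gripper_width: 0.011
gripper_force: 3.5
```

Call:
apply_moves(moves=[[[0.002, 0, 0], 0], [[0.002, 0, 0], 0], [[0, 0, 0], 0], [[0, 0, 0], 0]])

```text
time_s: 16.65
tcp_pos: [0.5406, 0.1452, 0.0487]
ee_rot: [[-0.997, 0.079, 0.004], [0.079, 0.997, 0.001], [-0.003, 0.001, -1.0]]
wrist_force: [1.5, -0.4, 6.0]
gripper_width: 0.003
gripper_force: 4.8
```

Call:
apply_moves(moves=[[[0.004, -0.001, 0], -2], [[0.004, -0.0015, 0.0002], -2], [[0, 0, 0], 0], [[0, 0, 0], 0]])

```text
time_s: 16.98
tcp_pos: [0.5323, 0.1421, 0.0486]
ee_rot: [[-1.0, 0.01, 0.003], [0.01, 1.0, -0.001], [-0.003, -0.001, -1.0]]
wrist_force: [1.7, -4.4, 7.0]
gripper_width: 0.005
gripper_force: 5.6
```

Call:
apply_moves(moves=[[[0.006, -0.005, 0], -4], [[0.008, -0.004, 0.0001], -4], [[0, 0, 0], 0]])

```text
time_s: 17.23
tcp_pos: [0.5176, 0.1336, 0.0485]
ee_rot: [[-0.991, -0.132, 0.003], [-0.132, 0.991, 0.001], [-0.003, 0.001, -1.0]]
wrist_force: [-0.9, 1.1, 8.8]
gripper_width: 0.008
gripper_force: 5.5
```

```bash
python3 - <<'E'
from h import *
a=imaging.capture("scene");b=imaging.capture("top")
for t in['gate_pull','thumb_pivot','gate','gate_hinge']:
  for n,c in(('s',a),('t',b)):
    if t!='gate': print(t,n,[(round(o['confidence'],2),np.round(np.array(o['at'])*[512,384],1).tolist(),np.round(at_z(c,[np.array(o['at'])*[512,384]],.1)[0],3).tolist()) for o in models.place_of(c,t)[:2]])
    else: print(t,n,[(round(o['confidence'],2),np.round(np.array(o['extent'])*[512,384,512,384],1).tolist()) for o in models.cut_out(c,t)[:2]])
s=r.sense();print(np.round(s['tcp_pos'],4),np.round(s['wrist_force'],2))
f=9;C=cv2.resize(a['frame'][160:224,190:276],None,fx=f,fy=f,interpolation=cv2.INTER_CUBIC);cv2.imwrite('pics/i.png',cv2.convertScaleAbs(C,alpha=1.5,beta=0))
E
```

```text
gate_pull s []
gate_pull t []
thumb_pivot s [(0.64, [230.0, 196.4], [0.568, 0.15, 0.1])]
thumb_pivot t [(0.69, [229.5, 178.7], [0.579, 0.144, 0.1])]
gate s [(0.67, [220.7, 194.9, 34.5, 29.1])]
gate t [(0.49, [244.3, 170.0, 25.2, 13.7]), (0.44, [205.8, 98.6, 80.7, 80.5])]
gate_hinge s [(0.59, [261.7, 197.9], [0.515, 0.078, 0.1]), (0.51, [371.3, 202.1], [0.334, -0.17, 0.1])]
gate_hinge t [(0.8, [268.5, 180.3], [0.572, 0.04, 0.1])]
[0.5175 0.1336 0.0484] [-1.49  1.5   9.19]
```

View pics/i.png

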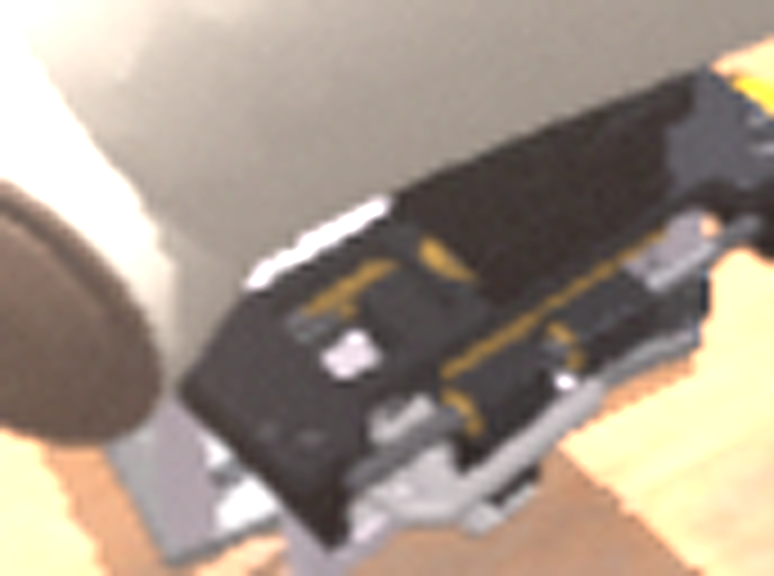

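The gate is swinging out: the bow has moved to about (430,500)-(700,340), and the left post (200,470) stands clear of it. I'll continue along the arc.

Call:
apply_moves(moves=[[[0.008, -0.0036, 0], -4], [[0.008, -0.0036, 0], -4], [[0.008, -0.0036, 0], -4], [[0, 0, 0], 0]])

```text
time_s: 18.07
tcp_pos: [0.4972, 0.1174, 0.0486]
ee_rot: [[-0.942, -0.336, 0.004], [-0.336, 0.942, 0.0], [-0.004, -0.001, -1.0]]
wrist_force: [2.6, -4.2, 6.1]
gripper_width: 0.004
gripper_force: 6.5
```

Call:
apply_moves(moves=[[[0.007, -0.0036, -0.004], -4], [[0.008, -0.004, -0.004], -4], [[0.008, -0.004, -0.002], -4], [[0.008, -0.004, 0], -4], [[0, 0, 0], 0]])

```text
time_s: 18.48
tcp_pos: [0.4739, 0.0898, 0.0571]
ee_rot: [[-0.815, -0.579, -0.0], [-0.579, 0.815, -0.0], [0.0, 0.0, -1.0]]
wrist_force: [1.5, -1.6, 2.3]
gripper_width: 0.002
gripper_force: 1.1
```

Call:
apply_moves(moves=[[[0.01, -0.0046, 0], -5], [[0.01, -0.0046, 0], -5], [[0.01, -0.0046, 0], -5], [[0.01, -0.0046, 0], -5], [[0, 0, 0], 0]])

```text
time_s: 18.9
tcp_pos: [0.4584, 0.0498, 0.0573]
ee_rot: [[-0.568, -0.823, 0.001], [-0.823, 0.568, 0.001], [-0.001, -0.001, -1.0]]
wrist_force: [1.3, 0.4, 1.5]
gripper_width: 0.007
gripper_force: 1.5
```

Call:
apply_moves(moves=[[[0.01, -0.0046, 0], -5], [[0.01, -0.0046, 0], -5], [[0.01, -0.0046, 0], -5], [[0.01, -0.0046, 0], -5], [[0, 0, 0], 0]])

```text
time_s: 19.32
tcp_pos: [0.4567, 0.0061, 0.0572]
ee_rot: [[-0.254, -0.967, 0.001], [-0.967, 0.254, 0.0], [-0.0, -0.0, -1.0]]
wrist_force: [0.9, 0.9, 1.6]
gripper_width: 0.007
gripper_force: 0.7
```

Call:
apply_moves(moves=[[[0.01, -0.0046, 0], -5], [[0.01, -0.0046, 0], -5], [[0.009, -0.0046, 0], -5], [[0, 0, 0], 0]])

```text
time_s: 19.65
tcp_pos: [0.4652, -0.0246, 0.057]
ee_rot: [[0.004, -1.0, -0.0], [-1.0, -0.004, -0.0], [0.0, 0.0, -1.0]]
wrist_force: [1.2, -0.6, 2.0]
gripper_width: 0.008
gripper_force: 0.7
```

Call:
apply_moves(moves=[[[0.005, -0.002, 0], 0], [[0, 0, 0], 0], [[-0.008, 0.001, 0], 0], [[0, 0, -0.015], 0], [[0, 0, -0.025], 0]])

```text
time_s: 20.07
tcp_pos: [0.4611, -0.0218, 0.0946]
ee_rot: [[0.005, -1.0, -0.011], [-1.0, -0.004, -0.003], [0.003, 0.011, -1.0]]
wrist_force: [0.8, 0.0, -0.2]
gripper_width: 0.01
gripper_force: 0.0
```

Call:
apply_moves(moves=[[[0, 0, -0.03], 0], [[0, 0, -0.02], 0], [[0, 0, 0], 0]])

```text
time_s: 20.32
tcp_pos: [0.4667, -0.021, 0.1509]
ee_rot: [[0.006, -1.0, 0.005], [-1.0, -0.006, 0.0], [-0.0, -0.005, -1.0]]
wrist_force: [-0.2, -0.6, 0.7]
gripper_width: 0.013
gripper_force: 0.0
```

Call:
apply_moves(moves=[[[0, 0, 0], 5], [[-0.0203, -0.0259, 0], 0], [[-0.0203, -0.0259, 0], 0], [[-0.0203, -0.0259, 0], 0], [[-0.0203, -0.0259, 0], 0]])

```text
time_s: 20.73
tcp_pos: [0.5742, 0.0518, 0.1459]
ee_rot: [[-0.082, -0.997, -0.005], [-0.997, 0.082, -0.001], [0.002, 0.004, -1.0]]
wrist_force: [0.2, -0.5, 0.3]
gripper_width: 0.006
gripper_force: 0.0
```

Call:
apply_moves(moves=[[[-0.0203, -0.0259, 0], 0], [[-0.0203, -0.0259, 0], 0], [[-0.0203, -0.0259, 0], 0], [[0, 0, 0], 0], [[0, 0, 0], 0]])

```text
time_s: 21.15
tcp_pos: [0.6564, 0.1064, 0.1442]
ee_rot: [[-0.081, -0.997, -0.006], [-0.997, 0.081, -0.002], [0.002, 0.006, -1.0]]
wrist_force: [-0.9, -0.4, 0.2]
gripper_width: 0.005
gripper_force: 0.0
```

```bash
python3 - <<'E'
from h import *
t=np.radians(-4.64);R=np.array([[np.cos(t),-np.sin(t)],[np.sin(t),np.cos(t)]]);g=lambda X:np.round(R.T@(X[:2]-[.6885,.105]),4)
a=imaging.capture("scene");b=imaging.capture("top");s=r.sense();p=np.array(s['tcp_pos']);print(np.round(p,4),g(p))
for n,z,c in(('gate',.116,b),('gate',.1,a),('weight',.08,a),('weight',.08,b)):
  for o in models.cut_out(c,n)[:3]:
    m=o['region'].astype(np.uint8);ys,xs=np.nonzero(m)
    if len(xs)<20: continue
    X=at_z(c,np.c_[xs,ys],z);G=(X[:,:2]-[.6885,.105])@R
    print(n,z,round(o['confidence'],2),len(xs),np.round(G.min(0),3),np.round(G.max(0),3),np.round(G.mean(0),3), 'hullrect',[np.round(v,3) for v in cv2.minAreaRect((G*1000).astype(np.float32))])
for n,z in(('tray_bow',.064),('thumb_pivot',.08),('gate_pull',.104)):
  for c,k in((a,'s'),(b,'t')):
    print(n,k,[(round(o['confidence'],2),g(at_z(c,[np.array(o['at'])*[512,384]],z)[0])) for o in models.place_of(c,n)[:2]])
E
```

```text
[0.6557 0.1053 0.1458] [-0.0327 -0.0024]
gate 0.116 0.96 1033 [-0.257 -0.178] [-0.106 -0.064] [-0.193 -0.117] hullrect [array([-174.711, -117.557]), array([155.085,  90.601]), np.float64(16.292)]
gate 0.1 0.7 1311 [-0.299 -0.176] [-0.098 -0.043] [-0.204 -0.097] hullrect [array([-191.556, -105.331]), array([190.227, 121.421]), np.float64(17.331)]
weight 0.08 0.81 223 [-0.031 -0.014] [0.038 0.039] [0.004 0.013] hullrect [array([ 4.888, 13.12 ]), array([49.848, 66.531]), np.float64(64.872)]
weight 0.08 0.75 223 [-0.332  0.245] [-0.292  0.287] [-0.311  0.267] hullrect [array([-311.322,  268.106]), array([37.97, 39.68]), np.float64(69.086)]
weight 0.08 0.71 145 [-0.322  0.205] [-0.288  0.237] [-0.305  0.222] hullrect [array([-305.337,  221.141]), array([32.347, 32.877]), np.float64(22.621)]
weight 0.08 0.6 50 [ 0.001 -0.044] [ 0.058 -0.035] [ 0.027 -0.04 ] hullrect [array([ 29.474, -39.906]), array([ 8.751, 56.465]), np.float64(89.635)]
weight 0.08 0.58 165 [-0.287  0.227] [-0.251  0.269] [-0.27   0.247] hullrect [array([-269.889,  247.12 ]), array([37.028, 38.648]), np.float64(48.539)]
tray_bow s [(0.85, array([-0.0477, -0.0008]))]
tray_bow t [(0.76, array([-0.055,  0.002]))]
thumb_pivot s [(0.85, array([-0.1212,  0.041 ]))]
thumb_pivot t [(0.73, array([-0.0923,  0.0737])), (0.56, array([-0.1121,  0.0294]))]
gate_pull s [(0.59, array([-0.1443,  0.0403]))]
gate_pull t [(0.55, array([-0.2747, -0.3567])), (0.26, array([ 0.014 , -0.0096]))]
```

The gate's mask fits an angle of about 106°, so it's open to its stop. Now to go down behind the tray bow.

Call:
apply_moves(moves=[[[0, -0.006, 0.01], 0], [[0, 0, 0.025], 0], [[0, 0, 0.025], 0], [[0, 0, 0.015], 0], [[0, 0, 0], 0]])

```text
time_s: 22.17
tcp_pos: [0.6608, 0.1041, 0.0668]
ee_rot: [[-0.082, -0.997, -0.009], [-0.997, 0.082, -0.002], [0.003, 0.009, -1.0]]
wrist_force: [-1.0, 0.4, -0.2]
gripper_width: 0.004
gripper_force: 0.0
```

Call:
apply_moves(moves=[[[0, 0, 0.006], 0], [[0, 0, 0.006], 0], [[0, 0, 0.005], 0], [[0, 0, 0], 0], [[0, 0, 0], 0]])

```text
time_s: 22.58
tcp_pos: [0.6639, 0.1051, 0.0556]
ee_rot: [[-0.081, -0.997, 0.001], [-0.997, 0.081, 0.0], [-0.0, -0.001, -1.0]]
wrist_force: [-0.5, -1.4, 0.8]
gripper_width: 0.004
gripper_force: 0.0
```

Call:
apply_moves(moves=[[[0, 0, 0.004], 0], [[0, 0, 0.004], 0], [[0, 0, 0.003], 0], [[0, 0, 0], 0], [[0, 0, 0], 0]])

```text
time_s: 23.0
tcp_pos: [0.6635, 0.105, 0.0439]
ee_rot: [[-0.081, -0.997, -0.001], [-0.997, 0.081, -0.0], [0.0, 0.001, -1.0]]
wrist_force: [0.9, -0.1, 0.9]
gripper_width: 0.002
gripper_force: 0.0
```

Call:
apply_moves(moves=[[[0, 0, 0.003], 0], [[0, 0, 0.003], 0], [[0, 0.002, 0], 0], [[0, 0.003, 0], 0], [[0, 0, 0], 0]])

```text
time_s: 23.42
tcp_pos: [0.658, 0.1055, 0.0382]
ee_rot: [[-0.08, -0.997, -0.001], [-0.997, 0.08, -0.0], [0.0, 0.001, -1.0]]
wrist_force: [0.2, 0.4, -0.4]
gripper_width: 0.009
gripper_force: 0.0
```

Call:
apply_moves(moves=[[[0, 0.003, 0], 0], [[0, 0.003, 0], 0], [[0, 0.003, 0], 0], [[0, 0.003, 0], 0], [[0, 0, 0], 0]])

```text
time_s: 23.83
tcp_pos: [0.6465, 0.1066, 0.0386]
ee_rot: [[-0.08, -0.997, 0.001], [-0.997, 0.08, 0.0], [-0.0, -0.001, -1.0]]
wrist_force: [0.3, 0.6, -0.8]
gripper_width: 0.007
gripper_force: 0.1
```

Call:
apply_moves(moves=[[[0, 0.003, 0], 0], [[0, 0.003, 0], 0], [[0, 0.003, 0], 0], [[0, 0.003, 0], 0], [[0, 0, 0], 0]])

```text
time_s: 24.25
tcp_pos: [0.6341, 0.1075, 0.0384]
ee_rot: [[-0.08, -0.997, -0.001], [-0.997, 0.08, 0.0], [-0.0, 0.001, -1.0]]
wrist_force: [1.4, 1.2, 0.2]
gripper_width: 0.006
gripper_force: 0.3
```

Call:
apply_moves(moves=[[[0, 0.003, 0], 0], [[0, 0.003, 0], 0], [[0, 0.003, 0], 0], [[0, 0.003, 0], 0], [[0, 0.002, 0], 0]])

```text
time_s: 24.67
tcp_pos: [0.6205, 0.1086, 0.0384]
ee_rot: [[-0.08, -0.997, 0.0], [-0.997, 0.08, 0.0], [-0.0, -0.0, -1.0]]
wrist_force: [2.3, -0.3, 0.9]
gripper_width: 0.006
gripper_force: 1.1
```

```bash
cat > t.py <<'E'
from h import *
t=np.radians(-4.64);R=np.array([[np.cos(t),-np.sin(t)],[np.sin(t),np.cos(t)]]);g=lambda X:np.round(R.T@(X[:2]-[.6885,.105]),4)
a=imaging.capture("scene");b=imaging.capture("top");s=r.sense();p=np.array(s['tcp_pos']);print(np.round(p,4),g(p),np.round(s['wrist_force'],2))
for n,z in(('tray_bow',.064),('swatches',.021),('weight',.036)):
  for c,k in((a,'s'),(b,'t')):
    print(n,k,[(round(o['confidence'],2),g(at_z(c,[np.array(o['at'])*[512,384]],z)[0])) for o in models.place_of(c,n)[:4]])
E
python3 t.py
```

```text
[0.6201 0.1086 0.0383] [-0.0685 -0.002 ] [1.49 0.02 0.92]
tray_bow s [(0.78, array([-0.0796, -0.003 ]))]
tray_bow t [(0.53, array([-0.0791,  0.0119]))]
swatches s [(0.69, array([0.0045, 0.0007]))]
swatches t [(0.64, array([0.0086, 0.0006])), (0.64, array([-0.0096,  0.0014]))]
weight s [(0.74, array([-0.2965,  0.2789])), (0.6, array([ 0.0017, -0.0065])), (0.53, array([-0.2916,  0.219 ])), (0.49, array([-0.2405,  0.2417]))]
weight t [(0.68, array([-0.2684,  0.2544])), (0.47, array([-0.2128,  0.2275]))]
```

The tray is following the finger (bow at about -0.079 in the guard frame). I'll keep drawing it out smoothly.

Call:
apply_moves(moves=[[[0, 0.003, 0], 0], [[0, 0.004, 0], 0], [[0, 0.004, 0], 0], [[0, 0.004, 0], 0], [[0, 0.004, 0], 0]])

```text
time_s: 25.48
tcp_pos: [0.6015, 0.1101, 0.0382]
ee_rot: [[-0.081, -0.997, 0.0], [-0.997, 0.081, 0.0], [-0.0, -0.0, -1.0]]
wrist_force: [2.1, -0.1, -0.4]
gripper_width: 0.006
gripper_force: 1.0
```

Call:
apply_moves(moves=[[[0, 0.004, 0], 0], [[0, 0.004, 0], 0], [[0, 0.004, 0], 0], [[0, 0.004, 0], 0], [[0, 0.004, 0], 0]])

```text
time_s: 25.9
tcp_pos: [0.5817, 0.1117, 0.0384]
ee_rot: [[-0.08, -0.997, 0.0], [-0.997, 0.08, 0.0], [-0.0, -0.0, -1.0]]
wrist_force: [2.4, -0.9, -0.1]
gripper_width: 0.008
gripper_force: 1.0
```

Call:
apply_moves(moves=[[[0, 0.004, 0], 0], [[0, 0.004, 0], 0], [[0, 0.004, 0], 0], [[0, 0.003, 0], 0], [[0, 0.002, 0], 0]])

```text
time_s: 26.32
tcp_pos: [0.5645, 0.1131, 0.0383]
ee_rot: [[-0.08, -0.997, -0.0], [-0.997, 0.08, 0.0], [-0.0, 0.0, -1.0]]
wrist_force: [1.4, 0.0, -0.3]
gripper_width: 0.006
gripper_force: 1.0
```

Call:
apply_moves(moves=[[[0, 0.002, 0], 0], [[0, 0.003, 0], 0], [[0, 0.003, 0], 0], [[0, 0.002, 0], 0], [[0, 0.001, 0], 0]])

```text
time_s: 26.73
tcp_pos: [0.5537, 0.114, 0.0383]
ee_rot: [[-0.08, -0.997, -0.0], [-0.997, 0.08, 0.0], [-0.0, 0.0, -1.0]]
wrist_force: [1.9, -0.5, 1.4]
gripper_width: 0.005
gripper_force: 1.0
```

Call:
apply_moves(moves=[[[0, 0.001, 0], 0], [[0, 0.001, 0], 0], [[0, 0.001, 0], 0], [[0, 0.001, 0], 0], [[0, 0, 0], 0]])

```text
time_s: 27.15
tcp_pos: [0.5499, 0.1143, 0.0383]
ee_rot: [[-0.081, -0.997, -0.0], [-0.997, 0.081, 0.0], [-0.0, 0.0, -1.0]]
wrist_force: [1.0, 0.2, 0.6]
gripper_width: 0.004
gripper_force: 0.7
```

Call:
apply_moves(moves=[[[0, 0.001, 0], 0], [[0, 0.001, 0], 0], [[0, 0.001, 0], 0], [[0, 0, 0], 0]])

```text
time_s: 27.48
tcp_pos: [0.5478, 0.1146, 0.0384]
ee_rot: [[-0.08, -0.997, 0.002], [-0.997, 0.08, 0.0], [-0.0, -0.002, -1.0]]
wrist_force: [4.4, -1.8, -1.4]
gripper_width: 0.005
gripper_force: 2.2
```

Call:
apply_moves(moves=[[[0, 0.001, 0], 0], [[0, 0.001, 0], 0], [[0, 0, 0], 0]])

```text
time_s: 27.73
tcp_pos: [0.5478, 0.1148, 0.0386]
ee_rot: [[-0.08, -0.997, 0.005], [-0.997, 0.08, 0.001], [-0.001, -0.005, -1.0]]
wrist_force: [9.5, -2.9, -4.7]
gripper_width: 0.007
gripper_force: 3.9
```

That's the stop: the TCP has stalled and the force is rising. I'll back off and lift out.

Call:
apply_moves(moves=[[[0, -0.005, 0], 0], [[0, -0.006, 0], 0], [[0, 0, -0.005], 0], [[0, 0, -0.02], 0], [[0, 0, -0.03], 0]])

```text
time_s: 28.15
tcp_pos: [0.5529, 0.1126, 0.0908]
ee_rot: [[-0.082, -0.997, -0.009], [-0.997, 0.082, -0.003], [0.004, 0.009, -1.0]]
wrist_force: [0.4, 0.3, -0.3]
gripper_width: 0.007
gripper_force: 0.0
```

Call:
apply_moves(moves=[[[0, 0, -0.03], 0], [[0, 0, -0.03], 0], [[0, 0, -0.03], 0], [[0, 0, -0.03], 0], [[0, 0, -0.02], 0]])

```text
time_s: 28.57
tcp_pos: [0.556, 0.1138, 0.2367]
ee_rot: [[-0.08, -0.997, 0.002], [-0.997, 0.08, 0.001], [-0.001, -0.002, -1.0]]
wrist_force: [0.2, 0.3, 0.7]
gripper_width: 0.004
gripper_force: 0.0
```

Call:
apply_moves(moves=[[[-0.03, 0.02, 0], 0], [[-0.03, 0.02, 0], 0], [[-0.03, 0.02, 0], 0], [[-0.03, 0.02, 0], 0], [[0, 0, 0], 0]])

```text
time_s: 28.98
tcp_pos: [0.4829, 0.2435, 0.2333]
ee_rot: [[-0.075, -0.997, -0.002], [-0.997, 0.075, 0.001], [-0.001, 0.002, -1.0]]
wrist_force: [-0.1, -1.5, -0.2]
gripper_width: 0.004
gripper_force: 0.0
```

```bash
python3 t.py; python3 - <<'E'
from h import *
t=np.radians(-4.64);R=np.array([[np.cos(t),-np.sin(t)],[np.sin(t),np.cos(t)]])
b=imaging.capture("top")
for o in models.cut_out(b,'gate')[:1]:
    ys,xs=np.nonzero(o['region']);G=(at_z(b,np.c_[xs,ys],.116)[:,:2]-[.6885,.105])@R
    print(o['confidence'],cv2.minAreaRect((G*1000).astype(np.float32)))
E
```

```text
[0.4845 0.2406 0.2333] [-0.2143  0.1187] [ 0.36  0.11 -0.18]
tray_bow s [(0.9, array([-0.151 ,  0.0043]))]
tray_bow t [(0.77, array([-0.1537,  0.0023])), (0.57, array([-0.1152, -0.0786]))]
swatches s [(0.63, array([-0.0522,  0.0017]))]
swatches t [(0.6, array([-0.0663, -0.0076]))]
weight s [(0.56, array([-0.2929,  0.2195])), (0.55, array([-0.0645, -0.0063])), (0.54, array([-0.2955,  0.279 ]))]
weight t [(0.63, array([-0.0619, -0.004 ])), (0.45, array([-0.261 ,  0.2142]))]
0.68 ((-174.91720581054688, -116.77935028076172), (154.5761260986328, 90.79122924804688), 20.407608032226562)
```

```bash
python3 -c "
from station import r
print(r.finish_job())"
```

```text
the job is handed in; nothing more can be done
None
```

I unlatched the gate and swung it open to about 106° (its stop), then drew the tray about 100 mm out to its stop with the weight still on the swatches; the job is handed in, and I saw no force reading above about 10 N.

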